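# Seat the loose crank on the hidden valve spindle and turn it to the stop

## Task

Pick up the loose crank, lower its socket into the bore of the grey valve box and feel gently for the sprung square spindle hidden inside until the crank drops fully home over it; only then turn it clockwise (seen from above) gently up to the stop. Let go and leave the crank standing seated and upright on the spindle, without forcing it against the valve and without disturbing the plates, saucer and spoon.

Things in the scene. Friction and masses are not known exactly. Their poses are not given: they have to be found in the camera images.
- crank_hub (a point): Centre of the steel grip block on top of the loose crank (0.3 to 0.46 kg): grasp here. The block is 24 x 24 mm, flat sides square to the crank's x and y, 42 mm tall (80 to 122 mm above the crank's foot); this point is 101 mm above the foot. z runs up the crank's axis. The crank starts upright, standing on the ledge on its square foot, 122 mm tall
- crank_foot (a point): Centre of the open lower end of the crank, on its axis, 101 mm below crank_hub, same axes. The lowest 36 mm of the crank is a square tube 30 x 30 mm outside, with a square socket 17.6 x 17.6 mm, 26 mm deep, open downwards, its sides square to the crank's x and y
- crank_knob (a point): Centre of the crank's upright wooden knob (20 mm across, 34 mm tall), 78 mm from the crank's axis along the crank's +x and 97 mm above its foot; it stands on the crank's flat arm, which is 20 mm wide, 70 to 80 mm above the foot, and reaches from 28 mm behind the axis to 90 mm ahead of it. Same axes as crank_hub
- valve: Grey cast valve box fixed to the ledge, 120 x 120 mm, 70 mm tall, with two low lugs along its x (160 mm overall, 17 mm tall) and a copper pipe stub (25 mm long) on its +y side; origin at the centre of its underside, z up; its yaw varies. A round bore 48 mm across and 64 mm deep opens in the middle of its top; the square spindle stands inside it
- valve_mouth (a point): Centre of the bore's mouth, 70 mm above the ledge, axes as the valve box. On the bore's axis stands a black 16 x 16 mm square spindle with a slightly bevelled top, 25 mm below the mouth. It is sprung: pressed down it yields up to 12 mm (6 N plus 0.6 N per mm), then is rigid. Fully home, the crank's foot is 51 mm below the mouth; the spring carries the crank's weight there
- spindle (a joint): Turn of the spindle, rad, growing clockwise seen from above; starts at 0 to 0.15, rigid stop at 1.2; friction 0.2 N m; it stays where left. It does not tell the angle of the square: that is hidden and new each time, 0.33 to 1.27 rad anticlockwise from the box's sides (repeating each quarter turn). Socket and square slip together within about 0.1 rad, and the sprung spindle then pops up
- plate_low: Lower of two stacked white melamine plates, 180 mm across; bystander; origin under its centre
- plate_top: Upper of the two stacked plates, 180 mm across; bystander; origin under its centre
- saucer: White ceramic saucer, 140 mm across, 18 mm tall; bystander; origin under its centre
- spoon: Steel serving spoon, 180 mm long, lying on the ledge beyond the valve box; bystander; origin at its middle underside
Things that resemble listed ones, but are neither listed nor needed, are in the scene too. Of the things like the valve, leave any that is purple or red; of the rest the smaller one is meant.

How it is judged (in metres and radians):
On the way, in this order (a step that is already met when the one before it is completed fails the run):
1. the crank is fully home over the square spindle, upright, before the spindle is turned (under 0.3 rad) (z of crank_foot in the frame of valve below 0.025 m and horizontal distance between crank_foot and valve_mouth below 0.006 m and angle between crank_hub's own z axis and vertical below 0.12 rad and value of joint spindle below 0.3 rad), for 0.2 s.
2. the crank, still home, has turned the spindle clockwise to its stop (over 1.05 rad) (value of joint spindle above 1.05 rad and z of crank_foot in the frame of valve below 0.025 m), for 0.1 s.
At the end, for the whole second after the job is handed in: The spindle stands at its stop (over 1.05 of 1.2 rad clockwise) and the crank is left on it, released and at rest: foot less than 25 mm above the box's underside (fully home is 19 mm), within 6 mm of the bore's axis, upright within 0.12 rad (all of step 2 and horizontal distance between crank_foot and valve_mouth below 0.006 m and angle between crank_hub's own z axis and vertical below 0.12 rad and contact force between the fingers and anything else below 0.1 N); the robot touches nothing.
It fails at once if the crank is forced against the valve (over 100 N, summed over its contact points) (contact force between crank and valve above 100 N).
It fails at once if the crank is tipped over (more than 0.6 rad) (angle between crank_hub's own z axis and vertical above 0.6 rad).
It fails at once if a plate, the saucer or the spoon is moved more than 30 mm (distance of any of plate_low, plate_top, saucer, spoon from where it was at the start of the episode above 0.03 m).
It also fails if it takes over 64 s, if anything falls off the work surface, if the arm or the gripper's body presses on something with over 40 N, if the wrist force passes 120 N, or if a joint passes its speed limit or range.

## Robot

A 6-joint arm with a two-finger parallel gripper is mounted at the origin on the work surface. World frame = base frame: x ahead of the robot, y to its left, z up, the work surface at z = 0. Lengths are in m, angles in degrees, forces in N, time in s.
With the tool pointing down it reaches from about 0.4 to 0.825 m from the base axis. Payload 7 kg.
Tool frame: the origin (TCP) lies at the very end of the fingers, on their centre line; the grasp point (between the pads) lies 19 mm behind it; z points along the fingers, y is the line along which they close (so a half turn about z gives the same grasp; the last joint's range is limited). The gripper opens to 88 mm and grips with 3 to 60 N. Pads are 19 mm wide; open, the fingers measure 130 mm over their backs; the gripper's body (78 mm by 193 mm) begins 47 mm behind the grasp point.
Start: joints at [91.106, 20.546, 0.682, 0, -70.136, -16.507], TCP at [0.179, 0.651, 0.227] pointing down, gripper open.
Joint ranges: [-176.03, 176.03], [-82.01, 121.73], [-58.28, 71.71], [-173.87, 95.51], [-174.79, -0.11], [-173.66, 173.66]. Speed limits (degrees/s): [136.94, 136.94, 172.46, 180, 180, 180].

## Interface

Orientations are given as [roll, pitch, yaw] about the fixed x, y, z axes, in that order (R = Rz(yaw) Ry(pitch) Rx(roll)).
In Python, from plant import ctrl gives the robot as it stands.
- The arm moves only by the tool carry_out, never from a script. Its argument "deltas" is a list that holds one entry, the list of rows, each a list of 5 numbers: the shift along the tool's x, y, z scaled (see below), then the turn about the tool's z scaled (see below), then the opening, from -1 (shut) to 1 (fully open). A call has 1 to 5 rows; each row is the pose to reach, as a shift and turn from the pose commanded when the call began, along the tool's axes at that moment, turning the shorter way round; what a row does not reach only later rows make up. The controller multiplies each number of a shift by 20 cm and each number of a turn by 2 pi rad. A row lasts 1/10 s, in which the tool goes at most 50 mm and 8.59 degrees, less where a joint would pass 70% of its speed; a pose out of reach is approached as far as the arm can. A call with a number of a shift or a turn outside -1 to 1 is refused whole. A call with a gripper value outside its range is refused whole. The fingers move at their own pace and stop on an object; the grip force is fixed at half the most. Time passes only in rows, so rows that repeat a pose let the fingers close. It gives the time, the measured TCP pose, the force, the opening and the grip force at its end, in the units of the state.
- ctrl.get_obs(): the state, without advancing time (a new reading comes with each control period).
- ctrl.snapshot(name): name is "scene" or "top" or "wrist"; returns a dict with "color" (480x640x3 uint8, red, green, blue), "camera_matrix" (3x3 intrinsics, pixels), "R" (3x3) and "t" (3): a world point X has camera coordinates R X + t. Camera axes: x right, y down, z forward; pixel columns grow to the right and rows downward; lengths in m; the calibration is good to about 2 mm. A picture is of the moment at which its call begins. There is no depth.
- ctrl.close_job(): hands the job in; it is judged then, once.
Trained networks look in a picture, given as the dict that the camera call returned (one of the last four; its "shot" number tells which), for a name from the list of things; names that differ only in an ending like _2 or _b are one class to them, and where a whole thing is asked for, a point or a joint stands for the part that bears it (a point fixed in the world has none). Each returns a list of dicts, best first, with "p" (0 to 1); they miss things now and then, are a little off and sometimes report something else, mostly with a low value. They report only what shows in the picture. A call takes as long as a camera call. They do not tell look-alikes from the thing itself.
- ctrl.search_frame(picture, name): "centre" ([column, row] in pixels, amid what is visible of it).
- ctrl.silhouettes(picture, name): "mask" (480x640 bool, what is visible of it) and "centre" ([column, row] in pixels, amid what is visible of it).
- ctrl.spot_point(picture, name): "centre" ([column, row] in pixels: a listed point, or the origin of a listed thing).
The state is a dict: "clock": time; "joint_pos": joint angles; "qvel": joint speeds; "tau": joint torques, N m; "tool_pos": TCP position; "orientation": TCP orientation; "force": force on the tool from outside, world axes, zero at the start; "moment": the same for the moment, N m; "opening": finger opening in m; "gripper_force": force on a finger pad.
Only numpy, scipy, OpenCV 4.12 (cv2) and the standard library are available. Lean on these libraries where they do the work, as an engineer would, in place of code of your own. Each camera call takes 0.05 s, during which the arm holds its last target. There are 200 camera calls.

## Working session

There is one attempt and no reset: what is moved stays moved. The work goes in short steps, Python scripts to look and compute and a tool call to move; the robot and the scene stay as the last step left them, time stands still between calls to the robot, and variables do not carry over. Pictures are saved under pics/ and viewed, at most 10 in all, crops included, and the job is handed in when it is done.

Besides the shell and the picture viewer there is one more tool, called after "Emit:" in YAML: its name, and indented under it one key for each argument. carry_out: Moves the arm, as the interface text tells. Its arguments: {"type":"object","properties":{"deltas":{"type":"array"}},"required":["deltas"]}

```bash
mkdir -p pics; ls; cat > h.py <<'E'
import numpy as np, cv2
from plant import ctrl
def snap(n,save=None):
    s=ctrl.snapshot(n)
    if save: cv2.imwrite('pics/'+save+'.png',s['color'][:,:,::-1])
    return s
def ray(s,px):
    K=np.array(s['camera_matrix']);R=np.array(s['R']);t=np.array(s['t'])
    d=R.T@np.linalg.solve(K,[px[0],px[1],1]); return -R.T@t,d/np.linalg.norm(d)
def atz(s,px,z):
    c,d=ray(s,px); return c+d*(z-c[2])/d[2]
def tri(L):
    A=np.zeros((3,3));b=np.zeros(3);
    for c,d in L:
        P=np.eye(3)-np.outer(d,d);A+=P;b+=P@c
    x=np.linalg.solve(A,b); return x,[np.linalg.norm((np.eye(3)-np.outer(d,d))@(x-c)) for c,d in L]
def proj(s,X):
    p=np.array(s['camera_matrix'])@(np.array(s['R'])@X+np.array(s['t'])); return p[:2]/p[2]
E
python3 - <<'E'
from h import *
o=ctrl.get_obs();print(o)
S={n:snap(n,n+'0') for n in('scene','top','wrist')}
for n,s in S.items():
  print(n,np.round(-np.array(s['R']).T@np.array(s['t']),3))
  for k in('crank_hub','crank_foot','crank_knob','valve','valve_mouth'):
    print(k,[(np.round(d['centre']),round(d['p'],2)) for d in ctrl.spot_point(s,k)])
cv2.imwrite('pics/all.png',cv2.resize(np.hstack([S['scene']['color'],S['top']['color']])[:,:,::-1],(800,300)))
E
```

```text
pics
{'clock': 0.0, 'joint_pos': array([ 9.11090699e+01,  2.05898610e+01,  6.33538830e-01, -1.72182291e-02,
       -7.01362208e+01, -1.65077325e+01]), 'qvel': array([ 0.06652344,  0.05267811,  0.0038033 , -0.02771713, -0.03599625,
       -0.00741094]), 'tau': array([-1.44678230e-03, -5.82709587e+01,  2.93058479e+01,  6.99771255e+00,
        6.98751857e-03, -1.54856684e-04]), 'tool_pos': array([0.17913989, 0.65028946, 0.2256478 ]), 'orientation': array([ 1.79906672e+02, -1.07785994e-02, -1.54045173e+01]), 'force': array([-0.66911532,  0.30742204, -0.11183164]), 'moment': array([-0.04526401,  0.01194066,  0.03240742]), 'gripper_force': 0.0, 'opening': 0.08776048582899491}
scene [ 1.314 -0.033  0.818]
crank_hub [(array([199., 269.]), 0.79)]
crank_foot [(array([205., 304.]), 0.79)]
crank_knob [(array([196., 300.]), 0.95)]
valve [(array([166., 226.]), 0.84), (array([377., 273.]), 0.67), (array([278., 264.]), 0.66), (array([462., 238.]), 0.65)]
valve_mouth [(array([155., 191.]), 0.88), (array([379., 254.]), 0.73), (array([469., 206.]), 0.66)]
top [0.287 0.07  1.198]
crank_hub [(array([411., 224.]), 0.7)]
crank_foot [(array([406., 240.]), 0.79)]
crank_knob [(array([410., 194.]), 0.79), (array([258., 252.]), 0.32)]
valve [(array([459., 343.]), 0.77), (array([259., 258.]), 0.59), (array([170., 296.]), 0.58), (array([347., 275.]), 0.55)]
valve_mouth [(array([257., 250.]), 0.87), (array([347., 268.]), 0.7), (array([157., 297.]), 0.64)]
wrist [0.252 0.63  0.385]
crank_hub []
crank_foot []
crank_knob []
valve []
valve_mouth []
```

View pics/top0.png

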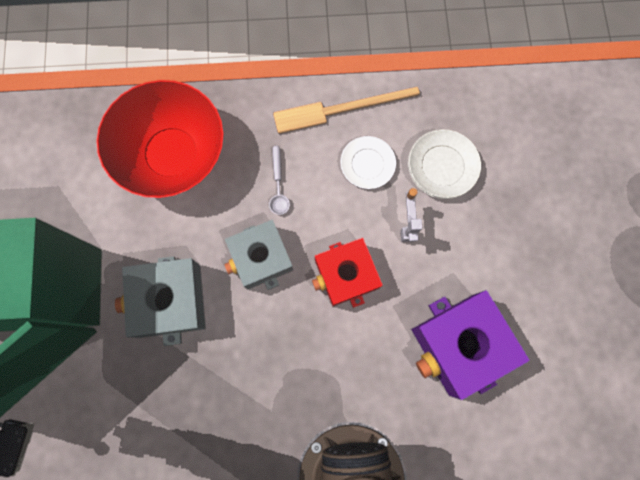

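View pics/scene0.png

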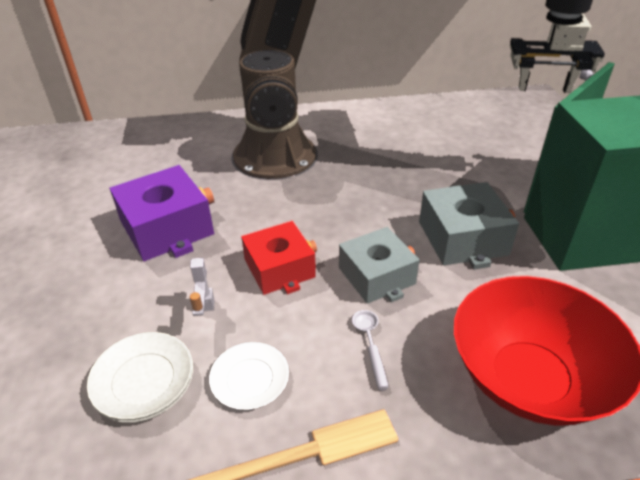

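Valve candidates in the top view are purple (470,343), red (347,270), small grey (258,252) and large grey (160,297). Purple and red are excluded, so the smaller grey one at (258,252), which is (379,253) in the scene view, is meant. The crank is at (412,225), knob toward (412,193). I'll triangulate and confirm with a crop.

```bash
python3 - <<'E'
from h import *
A=snap('scene');B=snap('top')
near={'scene':{'valve':(377,273),'valve_mouth':(379,254)},'top':{'valve':(259,258),'valve_mouth':(257,250)}}
for k in('crank_hub','crank_foot','crank_knob','valve','valve_mouth','saucer','plate_top','spoon'):
  L=[];P=[]
  for n,s in(('scene',A),('top',B)):
    ds=ctrl.spot_point(s,k)
    if not ds: continue
    r=near[n].get(k)
    d=min(ds,key=lambda d:np.hypot(*(np.array(d['centre'])-r))) if r else ds[0]
    L.append(ray(s,d['centre']));P.append(np.round(d['centre'],1))
  if len(L)==2: x,e=tri(L);print(k,x.round(4),np.round(e,4),P)
o=cv2.resize(B['color'][170:320,200:460],None,fx=3,fy=3,interpolation=cv2.INTER_CUBIC)
cv2.imwrite('pics/crop1.png',o[:,:,::-1])
w=ctrl.snapshot('wrist');print(w['R'],w['t'],w['camera_matrix'])
E
```

```text
crank_hub [ 0.549  -0.1766  0.095 ] [0. 0.] [array([199.1, 272.1]), array([412.5, 225.4])]
crank_foot [ 0.5424 -0.182  -0.0067] [0.0016 0.0016] [array([203.9, 305.4]), array([406.2, 237.9])]
valve [ 0.5195  0.1841 -0.0023] [0.0019 0.0019] [array([378.2, 277.4]), array([260.2, 255.4])]
valve_mouth [0.5177 0.1815 0.0693] [0.0025 0.0025] [array([379. , 252.2]), array([258.5, 250.4])]
saucer [ 0.7428 -0.0962 -0.0055] [0.0022 0.0022] [array([251.2, 382.5]), array([366.6, 163.4])]
plate_top [ 0.7184 -0.2822  0.0135] [0.0057 0.0057] [array([140.1, 377.2]), array([438.6, 166.1])]
spoon [0.7094 0.1265 0.005 ] [0.0007 0.0007] [array([369.1, 349.6]), array([279.4, 179.4])]
[[-2.66241875e-01 -9.63906021e-01 -6.68527730e-04]
 [-9.27572858e-01  2.56017489e-01  2.72146355e-01]
 [-2.62152355e-01  7.30768640e-02 -9.62255639e-01]] [ 0.67496774 -0.03279441  0.39125089] [[359.56029569   0.         317.03861715]
 [  0.         359.56029569 239.45898071]
 [  0.           0.           1.        ]]
```

View pics/crop1.png

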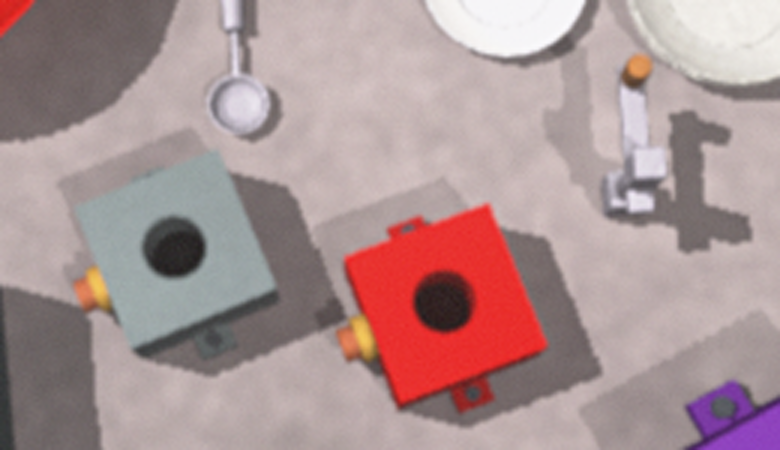

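The crop confirms it: the small grey box is at crop (175,247), with its copper stub to the lower left at (90,290). It is the same size as the red one and smaller than the other grey. The crank hub is at crop (648,165) and the knob at (637,70). Before moving I check the green thing near the gripper and get the yaws.

```bash
python3 - <<'E'
from h import *
A=snap('scene');B=snap('top')
print('green base',[atz(A,p,0).round(3) for p in((530,210),(575,262))],'top edges in top view z.2/.3',[[atz(B,p,z).round(3) for z in(0.,.2,.3)] for p in((100,262),(100,325),(35,220))])
kn=np.array(atz(B,(412.3,193),.097));hb=atz(B,(416,225),.122);print('knob',kn,'hubtop',hb,np.degrees(np.arctan2(*(kn-hb)[1::-1])))
print('knob det',[ (d['centre'],d['p']) for d in ctrl.spot_point(A,'crank_knob')], atz(A,(196,300),.097))
# valve top corners from crop: (78,208),(215,152),(275,290),(138,355 bottom)
c=[atz(B,(200+u/3,170+v/3),.07)[:2] for u,v in((78,208),(215,152),(275,290))]
print('corners',np.round(c,3)); e=c[1]-c[0];f=c[2]-c[1];print(np.linalg.norm(e),np.linalg.norm(f),np.degrees([np.arctan2(e[1],e[0]),np.arctan2(f[1],f[0])]), (c[0]+c[2])/2)
E
```

```text
green base [array([0.35 , 0.598, 0.   ]), array([0.539, 0.617, 0.   ])] top edges in top view z.2/.3 [[array([0.526, 0.572, 0.   ]), array([0.486, 0.488, 0.2  ]), array([0.466, 0.446, 0.3  ])], [array([0.374, 0.567, 0.   ]), array([0.359, 0.484, 0.2  ]), array([0.352, 0.443, 0.3  ])], [array([0.641, 0.735, 0.   ]), array([0.582, 0.624, 0.2  ]), array([0.553, 0.568, 0.3  ])]]
knob [ 0.62545689 -0.18359217  0.097     ] hubtop [ 0.54307193 -0.1784367   0.122     ] -3.5807763431514683
knob det [([194.5, 304.8], 0.75)] [ 0.62370868 -0.17941875  0.097     ]
corners [[0.548 0.253]
 [0.586 0.146]
 [0.475 0.105]]
0.11413212644745269 0.11880944737010184 [ -70.39689773 -159.79665107] [0.51118585 0.17880603]
```

View pics/wrist0.png

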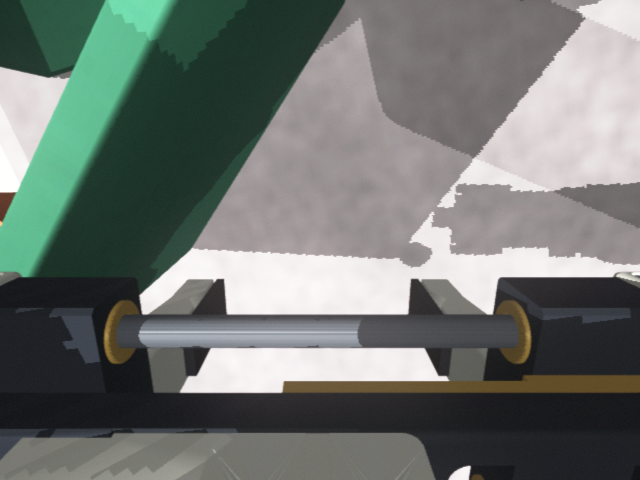

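The wrist view shows green on the upper left (world +y, ahead), so I go right (-y) first and then across to the crank.

Emit:
carry_out:
  deltas:
    - [[0.13,0.48,-0.1,0,1],[0.13,0.48,-0.1,0,1],[0.79,0.975,-0.2,0,1],[0.79,0.975,-0.2,0,1],[0.79,0.975,-0.2,0,1]]

```text
clock: 2.5
tool_pos: [0.2699, 0.4328, 0.2651]
orientation: [-179.9, -0.0, -15.3]
force: [0.0, 0.6, -0.2]
opening: 0.0874
gripper_force: 0.0
```

Emit:
carry_out:
  deltas:
    - [[0.69,0.84,0,0,1],[0.69,0.84,0,0,1],[0.69,0.84,0,0,1],[0.69,0.84,0,0,1],[0.69,0.84,0,0,1]]

```text
clock: 3.0
tool_pos: [0.3583, 0.2325, 0.265]
orientation: [-179.9, -0.0, -15.5]
force: [0.4, 2.2, 0.1]
opening: 0.0876
gripper_force: 0.0
```

Emit:
carry_out:
  deltas:
    - [[0.69,0.84,0,0,1],[0.69,0.84,0,0,1],[0.69,0.84,0,0,1],[0.69,0.84,0,0,1],[0.69,0.84,0,0,1]]

```text
clock: 3.5
tool_pos: [0.447, 0.0339, 0.2647]
orientation: [180.0, -0.0, -15.6]
force: [-0.2, 0.0, -0.4]
opening: 0.0879
gripper_force: 0.0
```

Emit:
carry_out:
  deltas:
    - [[0.69,0.84,0,-0.032,1],[0.69,0.84,0,-0.032,1],[0.69,0.84,0,-0.032,1],[0.69,0.84,0,-0.032,1],[0.69,0.84,0,-0.032,1]]

```text
clock: 4.0
tool_pos: [0.5354, -0.1646, 0.2641]
orientation: [180.0, 0.0, -4.0]
force: [0.7, 1.2, -0.7]
opening: 0.0875
gripper_force: 0.0
```

```bash
python3 - <<'E'
from h import *
s=snap('wrist','w1');o=ctrl.get_obs();print(o['tool_pos'].round(4),o['orientation'].round(2),o['joint_pos'].round(1))
for k in('crank_hub','crank_foot','crank_knob'): print(k,[(np.round(d['centre'],1),round(d['p'],2)) for d in ctrl.spot_point(s,k)])
for X in((.545,-.177,.122),(.623,-.181,.114)): print(proj(s,np.array(X)))
E
```

```text
[ 0.5363 -0.1663  0.2637] [ 1.7992e+02  5.0000e-02 -4.0300e+00] [  2.8   8.6 -10.6   0.1 -70.9  83.1]
crank_hub [(array([329.3, 208.2]), 0.56)]
crank_foot [(array([327.6, 190.6]), 0.65)]
crank_knob [(array([329.1, 116.1]), 0.93)]
[330.10280799 216.5238991 ]
[328.88084574 120.94983502]
```

View pics/w1.png

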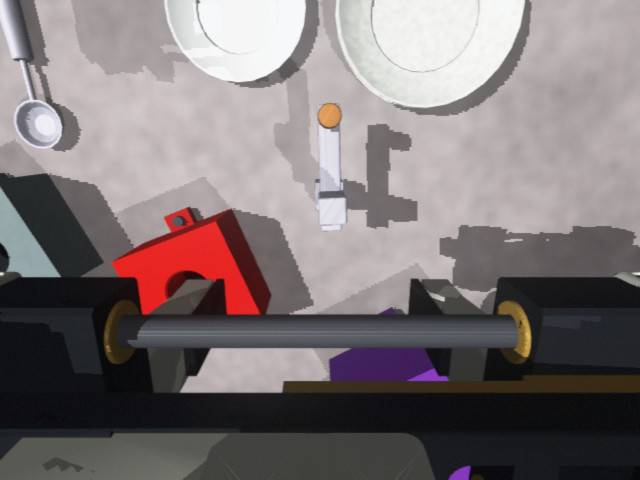

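The crank is at (332,210) with its knob at (329,116), clear of the plates. I'll check its top-face position and yaw numerically with an enlarged crop.

```bash
python3 - <<'E'
from h import *
s=snap('wrist')
o=cv2.resize(s['color'][95:245,270:420],None,fx=4,fy=4,interpolation=cv2.INTER_CUBIC)
cv2.imwrite('pics/w1c.png',o[:,:,::-1])
k=atz(s,(329.5,115),.114);h=atz(s,(333,211),.122);print(k,h,np.degrees(np.arctan2(k[1]-h[1],k[0]-h[0])),np.linalg.norm((k-h)[:2]))
E
```

```text
[ 0.6264582 -0.1791249  0.114    ] [ 0.54856705 -0.1771047   0.122     ] -1.4857025751792852 0.07791734048947435
```

View pics/w1c.png

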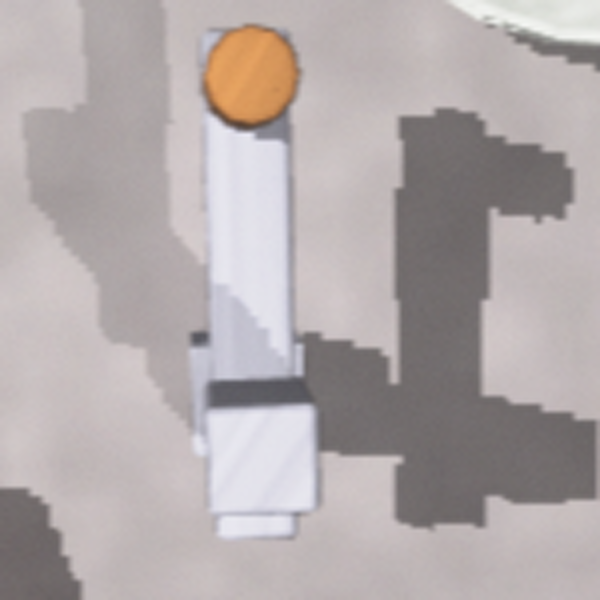

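```bash
python3 - <<'E'
from h import *
s=snap('wrist');o=ctrl.get_obs();print(o['tool_pos'].round(4),o['orientation'].round(2))
P=lambda u,v:(270+u/4-.4,95+v/4-.4)
k=atz(s,P(252,77),.114);c=[atz(s,P(*p),.122) for p in((208,405),(316,403),(318,510),(209,513))];h=np.mean(c,0)
print(k,h,np.degrees(np.arctan2(k[1]-h[1],k[0]-h[0])),np.linalg.norm((k-h)[:2]))
for i in range(4): d=c[(i+1)%4]-c[i];print(np.linalg.norm(d),np.degrees(np.arctan2(d[1],d[0])))
T=snap('top');A=snap('scene')
print(tri([ray(s,P(263,458))]+[ray(T,d['centre']) for d in ctrl.spot_point(T,'crank_hub')[:1]]+[ray(A,d['centre']) for d in ctrl.spot_point(A,'crank_hub')[:1]]))
E
```

```text
[ 0.5343 -0.1609  0.2646] [-1.7999e+02 -1.0000e-02 -3.8600e+00]
[ 0.62719503 -0.18090535  0.114     ] [ 0.54994537 -0.17843836  0.122     ] -1.8291377057802136 0.07728905036330354
0.022745902761794643 -92.88424875808764
0.023123489990392352 178.47751492709094
0.023437860432710397 87.6705113051067
0.023344318033567076 -3.2311251388350692
(array([ 0.54956025, -0.176543  ,  0.09694122]), [np.float64(0.005251868582962978), np.float64(0.003652546848819641), np.float64(0.0021143993369909186)])
```

Settled pose is (0.534,-0.161,0.265); the hub is at (0.549,-0.178) with yaw about -2.3°.

Emit:
carry_out:
  deltas:
    - [[0.079,0.08,0.1,-0.0044,1],[0.079,0.08,0.3,-0.0044,1],[0.079,0.08,0.55,-0.0044,1],[0.079,0.08,0.55,-0.0044,1],[0.079,0.08,0.55,-0.0044,1]]

```text
clock: 5.0
tool_pos: [0.5495, -0.1783, 0.1553]
orientation: [179.9, 0.1, -2.2]
force: [0.0, 0.6, 1.6]
opening: 0.0876
gripper_force: 0.0
```

```bash
python3 - <<'E'
from h import *
for i in range(6): s=snap('wrist')
s=snap('wrist','w2');o=ctrl.get_obs();print(o['clock'],o['tool_pos'].round(4),o['orientation'].round(2),o['force'])
for k in('crank_hub','crank_knob'):
  for d in ctrl.spot_point(s,k): print(k,np.round(d['centre'],1),round(d['p'],2),atz(s,d['centre'],{'crank_hub':.101,'crank_knob':.097}[k]))
for X in((.549,-.178,.122),): print(proj(s,np.array(X)))
E
```

```text
5.35 [ 0.55   -0.1784  0.156 ] [-1.80e+02 -1.50e-01 -2.29e+00] [-0.31920902  0.39351715  0.52683249]
crank_hub [316.9 261.5] 0.79 [ 0.55054788 -0.17887975  0.101     ]
crank_knob [315.7 133.7] 0.81 [ 0.62801064 -0.18132013  0.097     ]
[315.44874085 276.04341074]
```

View pics/w2.png

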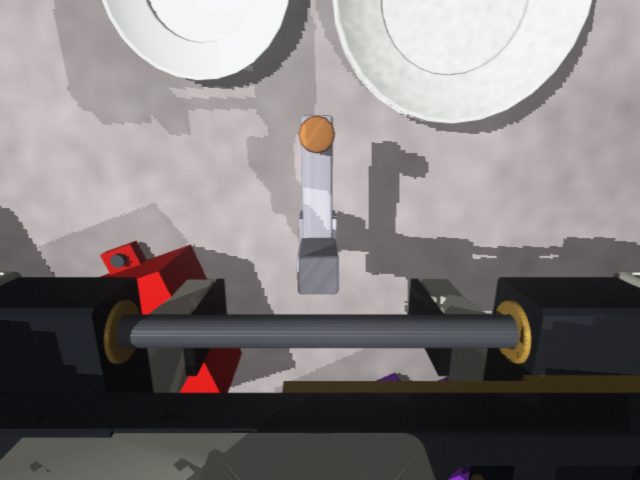

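The hub sits centred between the fingers, at (318,275) with the knob at (317,133), and agrees with the measurement. I descend and grip.

Emit:
carry_out:
  deltas:
    - [[0,0,0.18,0,1],[0,0,0.36,0,1],[0,0,0.36,0,1],[0,0,0.36,0,-1],[0,0,0.36,0,-1]]

```text
clock: 5.95
tool_pos: [0.5507, -0.1786, 0.0844]
orientation: [180.0, -0.1, -2.3]
force: [0.1, -0.1, 0.2]
opening: 0.0768
gripper_force: 0.0
```

Emit:
carry_out:
  deltas:
    - [[0,0,0,0,-1],[0,0,0,0,-1],[0,0,0,0,-1],[0,0,0,0,-1],[0,0,0,0,-1]]

```text
clock: 6.45
tool_pos: [0.5493, -0.1785, 0.0826]
orientation: [180.0, -0.0, -2.3]
force: [0.2, -0.4, 1.2]
opening: 0.0371
gripper_force: 0.0
```

Emit:
carry_out:
  deltas:
    - [[0,0,0,0,-1],[0,0,0,0,-1],[0,0,0,0,-1],[0,0,0,0,-1]]

```text
clock: 6.85
tool_pos: [0.5493, -0.1784, 0.0824]
orientation: [180.0, 0.0, -2.3]
force: [0.1, -0.4, 0.7]
opening: 0.0235
gripper_force: 30.0
```

Emit:
carry_out:
  deltas:
    - [[0,0,-0.1,0,-1],[0,0,-0.25,0,-1],[0,0,-0.5,0,-1],[0,0,-0.7,0,-1],[0,0,-0.7,0,-1]]

```text
clock: 7.35
tool_pos: [0.5522, -0.1789, 0.2285]
orientation: [179.9, -0.6, -2.3]
force: [1.0, 0.0, -4.0]
opening: 0.0236
gripper_force: 30.0
```

Gripped (opening 23.6 mm, 30 N). I move to a place where the wrist camera looks into the bore beside the crank.

Emit:
carry_out:
  deltas:
    - [[-0.06,-0.15,0,0,-1],[-0.12,-0.3,0,0,-1],[-0.18,-0.45,0,0,-1],[-0.24,-0.6,0,0,-1],[-0.3,-0.74,0,0,-1]]

```text
clock: 7.85
tool_pos: [0.4938, -0.027, 0.2211]
orientation: [-180.0, 0.1, -2.3]
force: [0.4, 0.7, -3.1]
opening: 0.0239
gripper_force: 30.0
```

Emit:
carry_out:
  deltas:
    - [[-0.06,-0.15,0,0,-1],[-0.12,-0.3,0,0,-1],[-0.18,-0.45,0,0,-1],[-0.28,-0.68,0.1,0,-1],[-0.3,-0.74,0.2,0,-1]]

```text
clock: 8.35
tool_pos: [0.4399, 0.1247, 0.1818]
orientation: [-179.9, -0.0, -2.2]
force: [1.0, -0.4, -4.2]
opening: 0.0239
gripper_force: 30.0
```

```bash
python3 - <<'E'
from h import *
for i in range(6): s=snap('wrist')
s=snap('wrist','w3');o=ctrl.get_obs();print(o['clock'],o['tool_pos'].round(4),o['orientation'].round(2),o['force'],o['joint_pos'].round(1))
for k in('crank_hub','crank_knob','crank_foot','valve_mouth'):
  for d in ctrl.spot_point(s,k): print(k,np.round(d['centre'],1),round(d['p'],2),atz(s,d['centre'],.07))
u,v=proj(s,np.array([.515,.18,.07]));print(u,v)
u,v=int(u),int(v)
c=s['color'][max(v-50,0):v+50,max(u-50,0):u+50]
c=cv2.resize(c,(560,560),interpolation=cv2.INTER_CUBIC).astype(float)
g=np.clip((c/255)**.45*255,0,255).astype(np.uint8)
cv2.imwrite('pics/w3c.png',g[:,:,::-1]); print(c.shape,max(v-50,0),max(u-50,0))
E
```

```text
8.7 [0.4417 0.1217 0.1829] [-1.7999e+02 -3.0000e-02 -2.3500e+00] [-0.87490087 -0.61208958 -3.20098198] [ 40.2   1.8 -29.3   0.  -58.9  47.5]
crank_hub [313.9 319. ] 0.75 [0.37081503 0.12675153 0.07      ]
crank_knob [316.2 131. ] 0.96 [0.52153281 0.11852386 0.07      ]
valve_mouth [232.4 141.6] 0.86 [0.51664565 0.17995308 0.07      ]
valve_mouth [504.4 202.6] 0.69 [ 0.46330886 -0.0228968   0.07      ]
232.57248564854018 143.93309104900476
(560, 560, 3) 93 182
```

View pics/w3c.png

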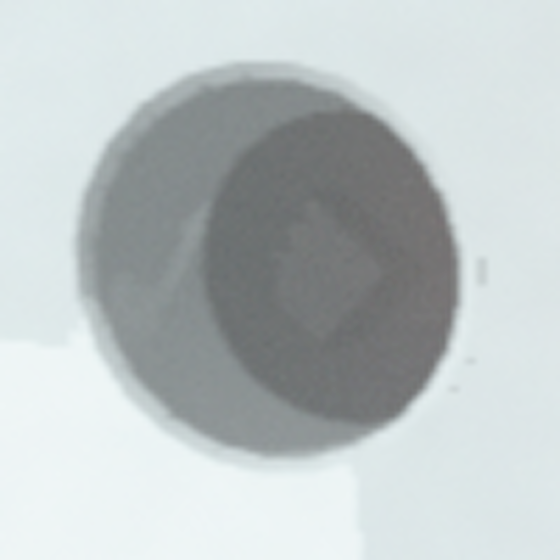

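The crop shows the bore as a dark disc centred near (269,266), with the black square inside turned about 45° and its corners near (313,195), (382,270) and (320,342). I'll average frames and measure both more carefully.

```bash
python3 - <<'E'
from h import *
F=[snap('wrist') for i in range(12)];s=F[-1]
m=np.mean([f['color'].astype(float) for f in F],0);np.save('m.npy',m)
v0,u0=93,182
c=m[v0:v0+100,u0:u0+100].mean(2)
# mouth ellipse
th=(c<150).astype(np.uint8);cn=max(cv2.findContours(th,0,cv2.CHAIN_APPROX_NONE)[0],key=cv2.contourArea)
for t in(100,130,150,170):
  cn=max(cv2.findContours((c<t).astype(np.uint8),0,cv2.CHAIN_APPROX_NONE)[0],key=cv2.contourArea);e=cv2.fitEllipse(cn)
  print(t,e,atz(s,(e[0][0]+u0,e[0][1]+v0),.07))
  pts=[atz(s,p[0]+[u0,v0],.07)[:2] for p in cn];x=cv2.minEnclosingCircle(np.array(pts,np.float32));print('circ',x)
w=c[28:68,38:78];print(np.percentile(w,[1,10,25,50,75,90]))
b=cv2.resize(c[25:80,30:90],None,fx=10,fy=10,interpolation=cv2.INTER_CUBIC)
lo,hi=np.percentile(w,2),np.percentile(w,80)+6
cv2.imwrite('pics/w3d.png',np.clip((b-lo)/(hi-lo)*255,0,255).astype(np.uint8))
print(ctrl.get_obs()['tool_pos'],ctrl.get_obs()['orientation'])
E
```

```text
100 ((48.61046600341797, 46.48656463623047), (62.78921127319336, 68.69621276855469), 136.171142578125) [0.51781602 0.18151232 0.07      ]
circ ((0.5172379016876221, 0.18170759081840515), 0.02449817955493927)
130 ((48.02550506591797, 46.00281524658203), (64.01738739013672, 71.00951385498047), 139.62545776367188) [0.51817147 0.1819019  0.07      ]
circ ((0.5173933506011963, 0.18197014927864075), 0.02495748922228813)
150 ((47.925445556640625, 45.851802825927734), (65.5600814819336, 71.7149887084961), 142.64779663085938) [0.51827994 0.18196341 0.07      ]
circ ((0.5174829363822937, 0.18207985162734985), 0.02514355070888996)
170 ((47.86598587036133, 45.95339584350586), (67.2336654663086, 72.09557342529297), 146.44671630859375) [0.51821073 0.18201426 0.07      ]
circ ((0.517337441444397, 0.18198838829994202), 0.025508834049105644)
[39.47194444 41.13611111 41.94444444 43.44444444 45.80555556 47.66944444]
[0.44124562 0.12217278 0.1824467 ] [ 1.79999188e+02  2.88649498e-03 -2.29464971e+00]
```

View pics/w3d.png

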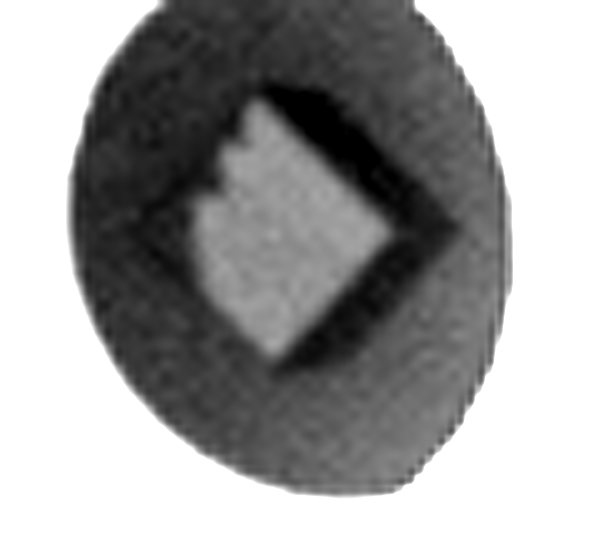

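The square shows clearly: top corner (257,97), right (397,232), bottom (275,360). I convert its edges to a world yaw.

```bash
python3 - <<'E'
from h import *
s=snap('wrist')
q=[atz(s,(212+(x-4.5)/10,118+(y-4.5)/10),.045) for x,y in((257,97),(397,232),(275,360),(138,218))]
for i in range(4):
  d=q[(i+1)%4]-q[i];print(np.linalg.norm(d),(np.degrees(np.arctan2(d[1],d[0])))%90)
print('centre TBLR',(q[0]+q[2])/2,np.mean(q,0))
print([atz(s,d['centre'],.07) for d in ctrl.spot_point(s,'valve_mouth')[:1]])
# finer edge fit: boundary points bright/dark on right-hand edges
m=np.load('m.npy')[93:193,182:282].mean(2)[25:80,30:90];b=cv2.resize(m,None,fx=10,fy=10,interpolation=cv2.INTER_CUBIC)
g=cv2.GaussianBlur(b,(0,0),4)
for (x0,y0),(x1,y1),n in(((257,97),(397,232),(1,-1)),((397,232),(275,360),(1,1))):
  P=[]
  for f in np.linspace(.2,.85,14):
    x,y=x0+f*(x1-x0),y0+f*(y1-y0);t=np.arange(-20,21);n_=np.array(n)/2**.5
    pr=[g[int(round(y+k*n_[1])),int(round(x+k*n_[0]))] for k in t];k=t[np.argmin(np.gradient(pr))]
    P.append(atz(s,(212+(x+k*n_[0]-4.5)/10,118+(y+k*n_[1]-4.5)/10),.045)[:2])
  vx=cv2.fitLine(np.array(P,np.float32),cv2.DIST_HUBER,0,.01,.01).ravel();print('edge',np.degrees(np.arctan2(vx[1],vx[0]))%90, vx[2:])
E
```

```text
0.01469974475591605 43.395512673838255
0.014296802753097552 41.59357752992662
0.015026908185326135 40.66004835183699
0.013593816931545126 40.192264710917854
centre TBLR [0.5169038  0.18140191 0.045     ] [0.51708329 0.18132488 0.045     ]
[array([ 0.46294102, -0.02378787,  0.07      ])]
edge 41.853676 [0.52190036 0.17626064]
edge 43.944324 [0.51131636 0.17657234]
```

Emit:
carry_out:
  deltas:
    - [[0.09,-0.08,0,-0.015,-1],[0.18,-0.16,0,-0.03,-1],[0.27,-0.235,0,-0.045,-1],[0.365,-0.312,0,-0.06,-1],[0.365,-0.312,0,-0.06,-1]]

```text
clock: 10.1
tool_pos: [0.5189, 0.1832, 0.182]
orientation: [180.0, -0.0, 19.5]
force: [-0.5, -1.2, -4.6]
opening: 0.0234
gripper_force: 30.0
```

Emit:
carry_out:
  deltas:
    - [[0,0,0,-0.015,-1],[0,0,0,-0.032,-1],[0,0,0,-0.048,-1],[0,0,0,-0.063,-1],[0,0,0,-0.063,-1]]

```text
clock: 10.6
tool_pos: [0.5163, 0.1813, 0.1823]
orientation: [-180.0, 0.0, 42.0]
force: [0.1, -0.5, -4.1]
opening: 0.024
gripper_force: 30.0
```

```bash
python3 - <<'E'
from h import *
T=[];
for i in range(8): s=snap('wrist'); o=ctrl.get_obs();T.append(np.r_[o['tool_pos'],o['orientation'][2],o['force']])
print(np.mean(T[4:],0).round(4),np.std(T[4:],0).round(4),o['joint_pos'].round(1))
p=np.mean(T[4:],0);a=np.radians(p[3]);x=np.array([np.cos(a),np.sin(a)])
for d in ctrl.spot_point(s,'crank_knob')[:2]:
  k=atz(s,d['centre'],p[2]+.0145)[:2]-p[:2];print('knob in tool',k@x,k@[x[1],-x[0]],d['p'],d['centre'])
for n in('scene','top'):
  s=snap(n)
  for k,z in(('crank_foot',.1),('valve_mouth',.07),('crank_hub',.2)):
    for d in ctrl.spot_point(s,k): print(n,k,round(d['p'],2),np.round(d['centre'],1),atz(s,d['centre'],z).round(4))
E
```

```text
[ 0.5167  0.1815  0.1825 41.9068  0.1524  0.1466 -3.7034] [0.     0.     0.     0.0231 0.4214 0.4605 0.6438] [ 39.9  10.6 -19.1  -0.  -60.3  92.1]
knob in tool 0.07757045218088995 0.0007663118916676204 0.83 [314.4, 128.9]
scene crank_foot 0.67 [377.2 241.6] [0.5189 0.1783 0.1   ]
scene valve_mouth 0.98 [276.2 244.6] [ 0.4633 -0.0234  0.07  ]
scene valve_mouth 0.66 [157.5 191.9] [ 0.2323 -0.289   0.07  ]
scene valve_mouth 0.63 [472.4 203.6] [0.3904 0.4269 0.07  ]
scene valve_mouth 0.61 [379.7 253.5] [0.5226 0.1844 0.07  ]
scene crank_hub 0.9 [381.8 203.2] [0.5236 0.1805 0.2   ]
top crank_foot 0.69 [256.7 248.6] [0.5154 0.1799 0.1   ]
top valve_mouth 0.83 [256.  253.3] [0.5107 0.1849 0.07  ]
top valve_mouth 0.75 [157.3 298.5] [0.4202 0.4111 0.07  ]
top valve_mouth 0.73 [257.4 248.9] [0.5208 0.1813 0.07  ]
top valve_mouth 0.71 [347.6 268.5] [ 0.4626 -0.0231  0.07  ]
```

Crank is over the bore: pose (0.5167,0.1815), yaw 41.9°, Fz baseline -3.7 N. Descend gently.

Emit:
carry_out:
  deltas:
    - [[0,0,0.05,0,-1],[0,0,0.1,0,-1],[0,0,0.15,0,-1],[0,0,0.2,0,-1],[0,0,0.2,0,-1]]

```text
clock: 11.95
tool_pos: [0.5157, 0.1809, 0.1403]
orientation: [-180.0, 0.2, 42.0]
force: [-0.3, 0.3, -3.9]
opening: 0.024
gripper_force: 30.0
```

Emit:
carry_out:
  deltas:
    - [[0,0,0.015,0,-1],[0,0,0.03,0,-1],[0,0,0.045,0,-1],[0,0,0.06,0,-1],[0,0,0.06,0,-1]]

```text
clock: 12.45
tool_pos: [0.5165, 0.1814, 0.1301]
orientation: [-180.0, 0.0, 42.0]
force: [-0.2, -0.2, -3.4]
opening: 0.0241
gripper_force: 30.0
```

Emit:
carry_out:
  deltas:
    - [[0,0,0.01,0,-1],[0,0,0.02,0,-1],[0,0,0.03,0,-1],[0,0,0.03,0,-1],[0,0,0.03,0,-1]]

```text
clock: 12.95
tool_pos: [0.5166, 0.1816, 0.1243]
orientation: [-180.0, 0.0, 42.0]
force: [-1.1, 0.2, -4.1]
opening: 0.024
gripper_force: 30.0
```

Emit:
carry_out:
  deltas:
    - [[0,0,0.01,0,-1],[0,0,0.02,0,-1],[0,0,0.03,0,-1],[0,0,0.03,0,-1],[0,0,0.03,0,-1]]

```text
clock: 13.45
tool_pos: [0.5166, 0.1816, 0.1182]
orientation: [-180.0, 0.0, 42.0]
force: [-0.6, 2.0, -5.2]
opening: 0.0239
gripper_force: 30.0
```

It has slipped over the square with no upward force. Continue towards home.

Emit:
carry_out:
  deltas:
    - [[0,0,0.012,0,-1],[0,0,0.024,0,-1],[0,0,0.036,0,-1],[0,0,0.048,0,-1],[0,0,0.055,0,-1]]

```text
clock: 13.95
tool_pos: [0.5166, 0.1816, 0.1072]
orientation: [-180.0, 0.0, 42.0]
force: [-2.3, 2.2, -2.0]
opening: 0.0238
gripper_force: 30.0
```

Emit:
carry_out:
  deltas:
    - [[0,0,0.008,0,-1],[0,0,0.016,0,-1],[0,0,0.022,0,-1],[0,0,0.022,0,-1],[0,0,0.022,0,-1]]

```text
clock: 14.45
tool_pos: [0.5166, 0.1816, 0.1029]
orientation: [-180.0, 0.0, 42.0]
force: [-2.5, 3.0, -3.4]
opening: 0.0242
gripper_force: 30.0
```

Emit:
carry_out:
  deltas:
    - [[0,0,0.005,0,-1],[0,0,0.008,0,-1],[0,0,0.008,0,-1],[0,0,0.008,0,-1],[0,0,0.008,0,-1]]

```text
clock: 14.95
tool_pos: [0.5167, 0.1816, 0.1015]
orientation: [-180.0, -0.0, 42.0]
force: [-2.7, 3.7, -1.9]
opening: 0.0237
gripper_force: 30.0
```

```bash
python3 - <<'E'
from h import *
T=[]
for i in range(5):
  s=snap('scene');o=ctrl.get_obs();T.append(np.r_[o['tool_pos'],o['orientation'],o['force'],o['moment']])
print(np.mean(T,0).round(4),o['clock'])
E
```

```text
[ 5.167000e-01  1.816000e-01  1.015000e-01 -1.799984e+02 -2.500000e-03
  4.198330e+01 -2.152200e+00  2.794800e+00 -2.010400e+00  1.260000e+00
  1.103200e+00  3.470000e-02] 15.2
```

Home (foot about 19 mm, light spring contact). I turn clockwise gently, with a small nudge to relieve the side load.

Emit:
carry_out:
  deltas:
    - [[0,-0.002,0,0.008,-1],[0,-0.002,0,0.016,-1],[0,-0.002,0,0.024,-1],[0,-0.002,0,0.032,-1],[0,-0.002,0,0.032,-1]]

```text
clock: 15.7
tool_pos: [0.5166, 0.1821, 0.1015]
orientation: [180.0, -0.0, 30.4]
force: [-1.4, 4.4, -2.0]
opening: 0.0242
gripper_force: 30.0
```

```bash
cat > st.py <<'E'
from h import *
T=[]
for i in range(3):
  s=snap('scene');o=ctrl.get_obs();T.append(np.r_[o['tool_pos'],o['orientation'],o['force'],o['moment']])
print(np.mean(T,0).round(3),o['clock'],o['joint_pos'][5].round(1))
E
python3 st.py
```

```text
[ 5.17000e-01  1.82000e-01  1.01000e-01 -1.79997e+02 -2.70000e-02
  3.05420e+01 -1.83700e+00  3.84800e+00 -3.26800e+00  1.55200e+00
  5.86000e-01  1.18000e-01] 15.85 80.6
```

Emit:
carry_out:
  deltas:
    - [[0,-0.003,0,0.012,-1],[0,-0.003,0,0.024,-1],[0,-0.003,0,0.036,-1],[0,-0.003,0,0.048,-1],[0,-0.003,0,0.055,-1]]

```text
clock: 16.35
tool_pos: [0.5166, 0.1819, 0.1015]
orientation: [179.9, -0.0, 10.6]
force: [0.8, 0.7, -3.1]
opening: 0.0235
gripper_force: 30.0
```

```bash
python3 st.py
```

```text
[ 5.17000e-01  1.82000e-01  1.01000e-01  1.79955e+02 -1.80000e-02
  1.06470e+01  1.89400e+00  2.20000e-02 -4.85000e+00  1.80000e-02
 -6.56000e-01  1.62000e-01] 16.5 60.8
```

Emit:
carry_out:
  deltas:
    - [[0,0,0,0.01,-1],[0,0,0,0.02,-1],[0,0,0,0.03,-1],[0,0,0,0.04,-1],[0,0,0,0.04,-1]]

```text
clock: 17.0
tool_pos: [0.5164, 0.1818, 0.1015]
orientation: [179.9, -0.0, -3.7]
force: [1.7, -2.5, -4.8]
opening: 0.024
gripper_force: 30.0
```

```bash
python3 st.py
```

```text
[ 5.16000e-01  1.82000e-01  1.01000e-01  1.79952e+02 -1.00000e-02
 -3.58400e+00  2.74600e+00 -2.70300e+00 -4.39400e+00 -1.26900e+00
 -1.29600e+00  1.28000e-01] 17.15 46.4
```

Emit:
carry_out:
  deltas:
    - [[0.002,0.003,0,0.007,-1],[0.002,0.003,0,0.014,-1],[0.002,0.003,0,0.021,-1],[0.002,0.003,0,0.028,-1],[0.002,0.003,0,0.028,-1]]

```text
clock: 17.65
tool_pos: [0.5164, 0.1815, 0.1015]
orientation: [180.0, 0.0, -13.8]
force: [1.9, -2.0, -4.3]
opening: 0.0238
gripper_force: 30.0
```

```bash
python3 st.py
```

```text
[ 5.16000e-01  1.82000e-01  1.01000e-01  1.79976e+02  5.00000e-03
 -1.36970e+01  2.02400e+00 -3.05600e+00 -3.32500e+00 -1.18000e+00
 -9.07000e-01  1.34000e-01] 17.8 36.4
```

Emit:
carry_out:
  deltas:
    - [[0,0,0,0.003,-1],[0,0,0,0.006,-1],[0,0,0,0.009,-1],[0,0,0,0.012,-1],[0,0,0,0.012,-1]]

```text
clock: 18.3
tool_pos: [0.5164, 0.1816, 0.1014]
orientation: [180.0, 0.0, -18.2]
force: [1.8, -3.3, -1.5]
opening: 0.024
gripper_force: 30.0
```

```bash
python3 st.py
```

```text
[ 5.1600e-01  1.8200e-01  1.0100e-01  1.7998e+02  7.0000e-03 -1.8134e+01
  1.8610e+00 -4.1270e+00 -2.2050e+00 -1.9260e+00 -7.4000e-01  1.7000e-01] 18.45 32.0
```

Emit:
carry_out:
  deltas:
    - [[0,0.002,0,0.003,-1],[0,0.002,0,0.006,-1],[0,0.002,0,0.008,-1],[0,0.002,0,0.008,-1]]

```text
clock: 18.85
tool_pos: [0.5164, 0.1814, 0.1015]
orientation: [-180.0, 0.0, -21.1]
force: [1.2, -3.1, -3.8]
opening: 0.0239
gripper_force: 30.0
```

```bash
python3 st.py
```

```text
[ 5.16000e-01  1.81000e-01  1.01000e-01 -1.79999e+02  1.00000e-03
 -2.10140e+01  1.90000e+00 -3.77400e+00 -3.08400e+00 -1.66900e+00
 -7.84000e-01  1.82000e-01] 19.0 29.1
```

Emit:
carry_out:
  deltas:
    - [[0,0,0,0.003,-1],[0,0,0,0.006,-1],[0,0,0,0.006,-1],[0,0,0,0.006,-1]]

```text
clock: 19.4
tool_pos: [0.5163, 0.1814, 0.1015]
orientation: [180.0, 0.0, -23.2]
force: [2.2, -3.5, -1.9]
opening: 0.0238
gripper_force: 30.0
```

```bash
python3 st.py
```

```text
[ 5.1600e-01  1.8100e-01  1.0100e-01  6.0001e+01  1.0000e-03 -2.3173e+01
  1.3550e+00 -3.7200e+00 -2.4020e+00 -1.7250e+00 -7.1200e-01  1.7500e-01] 19.55 27.0
```

Emit:
carry_out:
  deltas:
    - [[0,0,0,0.003,-1],[0,0,0,0.006,-1],[0,0,0,0.006,-1],[0,0,0,0.006,-1]]

```text
clock: 19.95
tool_pos: [0.5164, 0.1813, 0.1015]
orientation: [180.0, 0.0, -25.3]
force: [2.2, -4.1, -2.2]
opening: 0.0238
gripper_force: 30.0
```

```bash
python3 st.py
```

```text
[ 5.16000e-01  1.81000e-01  1.01000e-01  1.79995e+02  2.00000e-03
 -2.53300e+01  9.87000e-01 -4.05000e+00 -2.32400e+00 -1.84500e+00
 -6.23000e-01  2.21000e-01] 20.1 24.8
```

Emit:
carry_out:
  deltas:
    - [[0,0,0,0.003,-1],[0,0,0,0.005,-1],[0,0,0,0.005,-1],[0,0,0,0.005,-1]]

```text
clock: 20.5
tool_pos: [0.5163, 0.1814, 0.1015]
orientation: [180.0, 0.0, -27.1]
force: [0.6, -4.3, -2.3]
opening: 0.0235
gripper_force: 30.1
```

```bash
python3 st.py
```

```text
[ 5.16000e-01  1.81000e-01  1.01000e-01  1.79995e+02  1.00000e-03
 -2.71260e+01  1.55500e+00 -3.62600e+00 -2.31400e+00 -1.76700e+00
 -4.90000e-01  5.04000e-01] 20.65 23.0
```

The moment rises to 0.5 N m at 69° of turn, so the stop is reached. I ease back a touch and release.

Emit:
carry_out:
  deltas:
    - [[0,0.002,0,-0.004,-1],[0,0.002,0,-0.004,-1],[0,0.002,0,-0.004,1],[0,0.002,0,-0.004,1],[0,0.002,0,-0.004,1]]

```text
clock: 21.15
tool_pos: [0.5165, 0.1817, 0.1018]
orientation: [-179.9, -0.0, -25.7]
force: [0.6, 0.7, -0.3]
opening: 0.0425
gripper_force: 0.0
```

Emit:
carry_out:
  deltas:
    - [[0,0,0,0,1],[0,0,0,0,1],[0,0,0,0,1],[0,0,0,0,1],[0,0,0,0,1]]

```text
clock: 21.65
tool_pos: [0.5162, 0.181, 0.1014]
orientation: [180.0, 0.0, -25.7]
force: [-0.2, 0.8, -0.2]
opening: 0.0821
gripper_force: 0.0
```

```bash
python3 - <<'E'
from h import *
s=snap('wrist');o=ctrl.get_obs();print(o['opening'],o['force'],o['tool_pos'],o['orientation'])
p=o['tool_pos'];a=np.radians(o['orientation'][2]);x=np.array([np.cos(a),np.sin(a)])
for d in ctrl.spot_point(s,'crank_knob')[:2]:
  k=atz(s,d['centre'],.116)[:2]-p[:2];print('knob in tool',k@x,k@[x[1],-x[0]],d['p'],d['centre'])
E
```

```text
0.08485778146579688 [-0.90647131  0.34999781  1.42609906] [0.51620059 0.18100878 0.10143871] [ 1.79998817e+02  5.72994370e-04 -2.57003591e+01]
knob in tool 0.07898023872149036 -0.003397598176535073 0.75 [308.6, 128.0]
```

Emit:
carry_out:
  deltas:
    - [[0,0,-0.05,0,1],[0,0,-0.15,0,1],[0,0,-0.3,0,1],[0,0,-0.5,0,1],[0,0,-0.6,0,1]]

```text
clock: 22.25
tool_pos: [0.5174, 0.1815, 0.2258]
orientation: [-179.8, -0.2, -25.7]
force: [0.6, 0.3, 0.7]
opening: 0.0876
gripper_force: 0.0
```

```bash
python3 - <<'E'
from h import *
for i in range(6): w=snap('wrist','w9')
A=snap('scene');T=snap('top');o=ctrl.get_obs();print(o['tool_pos'],o['force'],o['clock'])
S=[w,A,T]
for k in('crank_hub','crank_knob','crank_foot'):
  D=[(s,ctrl.spot_point(s,k)) for s in S];L=[ray(s,d[0]['centre']) for s,d in D if d]
  print(k,len(L),tri(L) if len(L)>1 else '')
c=[atz(w,d['centre'],.12) for d in ctrl.spot_point(w,'crank_hub')[:1]];k=[atz(w,d['centre'],.116) for d in ctrl.spot_point(w,'crank_knob')[:1]]
print(c,k,np.degrees(np.arctan2(k[0][1]-c[0][1],k[0][0]-c[0][0])))
E
```

```text
[0.51573628 0.1806974  0.22051907] [ 0.16450511 -0.47671715 -0.09353917] 22.65
crank_hub 3 (array([0.51871601, 0.18188892, 0.1223894 ]), [np.float64(0.0012241854211091359), np.float64(0.001274528430235052), np.float64(0.0007996401850080623)])
crank_knob 3 (array([0.58603211, 0.15247591, 0.10911174]), [np.float64(0.005175988098484128), np.float64(0.0013051752995410445), np.float64(0.004836070446499467)])
crank_foot 2 (array([0.51712052, 0.18260504, 0.01880877]), [np.float64(0.001431290553098972), np.float64(0.0014312905530989132)])
[array([0.51697122, 0.18168309, 0.12      ])] [array([0.59056163, 0.15026308, 0.116     ])] -23.12044016395028
```

View pics/w9.png

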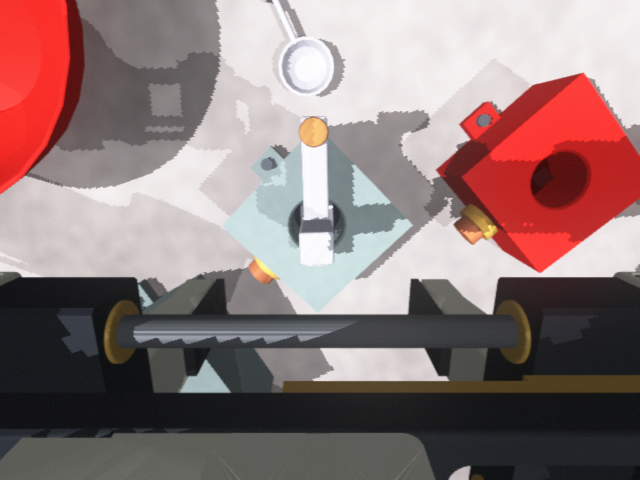

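The picture shows the crank upright in the grey box's bore, hub at (317,240) and knob at (313,131). Its foot is at about 19 mm on the axis, and the gripper is clear. Handing in.

```bash
python3 -c "
from plant import ctrl
print(ctrl.close_job())"
```

```text
the job is handed in; nothing more can be done
None
```

I handed the job in with the crank seated upright on the spindle, its foot measured about 19 mm above the box's underside. It was turned clockwise 69° until the moment rose to 0.5 N m at the stop, then released with the gripper clear; I have not seen the judging result.

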